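# Feel for the hidden release in a display case's groove and spring the lid ajar

## Task

Open the glazed display case by touch: starting at either end of the black groove along its front, run a fingertip along the groove's floor until it drops into the hidden release notch, and press down inside the notch so that the lid springs up. Then take the hand away and leave the lid standing ajar by itself: do not lift it further or lean on it, and leave the other things on the bench where they are.

Things in the scene. Friction and masses are not known exactly. Their poses are not given: they have to be found in the camera images.
- case: Low grey display case, fixed to the bench: 260 mm deep (x), 440 mm wide (y), body 70 mm high, glazed lid on top (upper face 83.5 mm above the bench). Origin under its centre on the bench; x points from its front (robot side) to the hinges at its back, y to its left, z up. Front rail: 122 to 130 mm in front of the centre, 70 mm high.
- glazing: The lid: aluminium frame with a glass pane, 210 x 440 x 12 mm. Origin on its hinge line, 128 mm behind the case's centre and 71.5 mm up; axes as the case's while shut. Its front edge lies 208 mm in front of the hinge line (80 mm in front of the case's centre) and rises by about 47 mm when the lid springs ajar.
- groove_mid (a point): Middle of the groove, at floor height, 100.5 mm in front of the case's centre, axes as the case's. The black groove runs along y behind the whole front rail, open above: 42 mm wide, rail top 28 mm above its floor. The floor is flat, 42 mm above the bench, but for one black notch 50 mm long (y) and as wide as the groove, whose centre lies up to 60 mm left or right of this point: where, is not reported.
- groove_left (a point): Point on the groove floor, in the middle of its width, 190 mm left (+y of the case) of the middle, 42 mm above the bench.
- groove_right (a point): Point on the groove floor, in the middle of its width, 190 mm right (-y of the case) of the middle, 42 mm above the bench.
- groove_ends: The two fixed end lengths of the groove's black floor, from 85 mm to 212 mm to the left and to the right of the case's middle; the notch is never here (the floor between them lies 0.4 mm lower). Origin and axes are those of the case. The groove and the notch admit the tips of shut fingers up to about 35 mm across.
- lid (a joint): Angle of the lid about its rear hinges in rad: 0 shut and latched; once released its damped springs raise it within about a second to about 0.23 and it stays there by itself.
- release_catch (a joint): Angle in rad of the hidden rocking catch: 0 at rest, grows as its press pad is pushed down. The pad (35 x 47 mm) is the notch's bottom, 7 mm below the groove floor; pressed at its centre it starts to move at about 4 N and stops 9 mm lower (0.25 rad) at about 10 N. The lid comes free at about 0.15 rad (5 mm). Let go, the pad comes up again.
- pigment_a: Bystander: jar of ochre pigment with a black cap, 52 mm wide and 62 mm high, standing at the left; origin under its centre.
- pigment_b: Bystander: jar of blue pigment with a white cap, 48 mm wide and 58 mm high, standing at the left; origin under its centre.
- tape: Bystander: roll of cream masking tape lying flat, 94 mm wide and 19 mm high, at the right; origin under its centre.
- wax: Bystander: yellow block of wax, 40 x 55 x 18 mm, at the right; origin under its centre.
- spool: Bystander: upright wooden thread spool, 39 mm wide and 58 mm high, at the right; origin under its centre.
- cork: Bystander: cork pad, 56 x 80 x 20 mm, lying at the right; origin under its centre.
- folder: Bystander: bone folder (flat cream stick), 22 x 140 x 9 mm, lying at the right, in front of the case; origin under its centre.

How it is judged:
By the outcome, as a careful person would: the job done as asked, in the order asked, and still so for the second after the job is handed in, with the robot touching nothing.
It also fails if it takes over 58 s, if anything falls off the work surface, if the arm or the gripper's body presses on something with over 40 N, if the wrist force passes 120 N, or if a joint passes its speed limit or range.

## Robot

A 7-joint arm with a two-finger parallel gripper is mounted at the origin on a cart in front of the work surface, level with it; the furniture and walls round the work are solid. World frame = base frame: x ahead of the robot, y to its left, z up, the work surface at z = 0. Lengths are in m, angles in degrees, forces in N, time in s.
With the tool pointing down it reaches from about 0.425 to 0.825 m from the base axis. Payload 3.6 kg.
Tool frame: the origin (TCP) lies midway between the tips of the shut fingers; the grasp point (between the pads) lies 19 mm behind it; z points along the fingers, y is the line along which they close (so a half turn about z gives the same grasp; the last joint's range is limited). The gripper opens to 93 mm and grips with 3 to 60 N. Pads are 15 mm wide; open, the fingers measure 128 mm over their backs; the gripper's body (75 mm by 188 mm) begins 65 mm behind the grasp point.
Start: joints at [74.341, 35.231, -0.722, 81.555, 0.464, 63.22, -2.315], TCP at [0.159, -0.63, 0.186] pointing down, gripper open.
Joint ranges: [-178.69, 178.69], [-17.37, 117.87], [-77.05, 75.6], [15.02, 138.74], [-78.02, 258.01], [0.78, 113.62], [-162.83, 162.83]. Speed limits (degrees/s): [159.86, 159.86, 180, 180, 180, 180, 180].

## Interface

Orientations are given as a 3x3 rotation matrix whose columns are the frame's x, y, z axes.
In Python, from bench import readout, imaging, hand_in gives the robot as it stands.
- The arm moves only by the shell command python3 -m crank 'ROWS' [OPENING] [FORCE]. ROWS is JSON, a list of rows, each a list of 6 numbers: the shift along the tool's x, y, z as a fraction of full scale, then the turn, a rotation vector about the tool's x, y, z as a fraction of full scale. In form: [[x, y, z, wx, wy, wz], ...]. A call has exactly 8 rows; each row shifts and turns the commanded pose from where the row before left it, along the tool's axes as they then stand; what a row does not reach is not made up. Full scale, the value 1, is 150 mm for a shift and 2 rad for a turn. A row lasts 1/10 s, in which the tool goes at most 50 mm and 8.59 degrees, less where a joint would pass 70% of its speed; a pose out of reach is approached as far as the arm can. A call with a number of a shift or a turn outside -1 to 1 is refused whole. A call with a gripper value outside its range is refused whole. OPENING is the closure, from 0 (fully open) to 1 (shut), set as the call begins (- or left out, the last holds). The fingers move at their own pace and stop on an object; FORCE is the grip in N (left out, the last holds). Time passes only in rows, so rows that do not move let the fingers close, or fill a call up. It gives the time, the measured TCP pose, the force, the opening and the grip force at its end, in the units of the state.
- readout.state(): the state, without advancing time (a new reading comes with each control period).
- imaging.camera(name): name is "scene" or "top" or "wrist"; returns the picture (480x640x3 uint8, red, green, blue); there is no depth.
- imaging.camera_info(name): a dict with "fx", "fy", "cx", "cy" (pixels), "D" ([k1, k2, p1, p2, k3] as OpenCV has them; the pictures are not rectified), "world_to_cam" (4x4, takes a point from world to camera coordinates). Camera axes: x right, y down, z forward; pixel columns grow to the right and rows downward; lengths in m; the calibration is good to about 2 mm. A picture is of the moment at which its call begins: read the wrist's pose just before it. camera_info takes no time and is no camera call; for the wrist camera it gives the pose at the moment of the call.
- hand_in(): hands the job in; it is judged then, once.
The state is a dict: "time": time; "qpos": joint angles; "joint_vel": joint speeds; "joint_torque": joint torques, N m; "ee_pos": TCP position; "tcp_rot": TCP orientation; "wrist_force": force on the tool from outside, world axes, zero at the start; "moment": the same for the moment, N m; "gripper_width": opening from 0.0 (shut) to 1.0 (fully open); "grasp_force": force on a finger pad.
Only numpy, scipy, OpenCV 4.12 (cv2) and the standard library are available. Lean on these libraries where they do the work, as an engineer would, in place of code of your own. Each camera call takes 0.05 s, during which the arm holds its last target. There are 200 camera calls.

## Working session

There is one attempt and no reset: what is moved stays moved. The work goes in short steps, Python scripts to look and compute and a shell command to move; the robot and the scene stay as the last step left them, time stands still between calls to the robot, and variables do not carry over. Pictures are saved under pics/ and viewed, at most 10 in all, crops included, and the job is handed in when it is done.

```bash
mkdir -p pics; ls
python3 - <<'E'
from bench import readout, imaging
import cv2
s=readout.state(); print(s)
for n in("top","scene"):
    cv2.imwrite(f"pics/{n}0.png",imaging.camera(n)[:,:,::-1]); print(n,imaging.camera_info(n))
E
```

```text
pics
{'time': 0.0, 'qpos': array([74.34089909, 35.2871063 , -0.72498959, 81.6418718 ,  0.46335936,
       63.2196072 , -2.31210761]), 'joint_vel': array([ 0.02034193, -0.11596537,  0.04241976, -0.08186536,  0.04006208,
        0.01713994,  0.00315493]), 'joint_torque': array([-1.82783579e-04, -4.58934259e+01,  2.09065494e-01, -1.65744156e+01,
       -6.10313891e-02,  2.06660695e-02,  2.58824275e-04]), 'ee_pos': array([ 0.15861347, -0.62943739,  0.18500229]), 'tcp_rot': array([[ 9.69664904e-01,  2.44437277e-01, -6.25326128e-04],
       [ 2.44438077e-01, -9.69661769e-01,  2.46585884e-03],
       [-3.60701939e-06, -2.54391029e-03, -9.99996764e-01]]), 'wrist_force': array([ 0.19630054, -0.75691783,  0.87233157]), 'moment': array([ 0.03160039,  0.0442803 , -0.0288902 ]), 'grasp_force': 0.0, 'gripper_width': 0.9988818632699564}
top {'fx': 488.5600617491434, 'fy': 488.5600617491434, 'cx': 319.1274564433736, 'cy': 240.01608478370252, 'D': array([0.03476519, 0.        , 0.        , 0.        , 0.        ]), 'world_to_cam': array([[ 2.63375827e-02, -9.99590827e-01,  1.11583954e-02,
         9.12029407e-04],
       [-9.83132562e-01, -2.79216456e-02, -1.80750512e-01,
         5.46809847e-01],
       [ 1.80988114e-01, -6.20965033e-03, -9.83465680e-01,
         1.38715252e+00],
       [ 0.00000000e+00,  0.00000000e+00,  0.00000000e+00,
         1.00000000e+00]])}
scene {'fx': 559.9870778625808, 'fy': 559.9870778625808, 'cx': 319.65934480120325, 'cy': 245.0450336031276, 'D': array([-0.11826352,  0.        ,  0.        ,  0.        ,  0.        ]), 'world_to_cam': array([[-0.64519703, -0.76365382, -0.02352958,  0.3459569 ],
       [-0.44791811,  0.40302818, -0.79808374,  0.30016965],
       [ 0.61894278, -0.50438193, -0.60208696,  1.50875614],
       [ 0.        ,  0.        ,  0.        ,  1.        ]])}
```

View pics/top0.png

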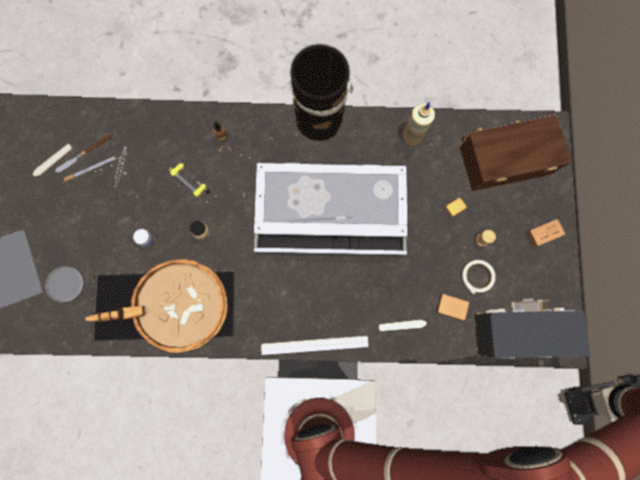

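View pics/scene0.png

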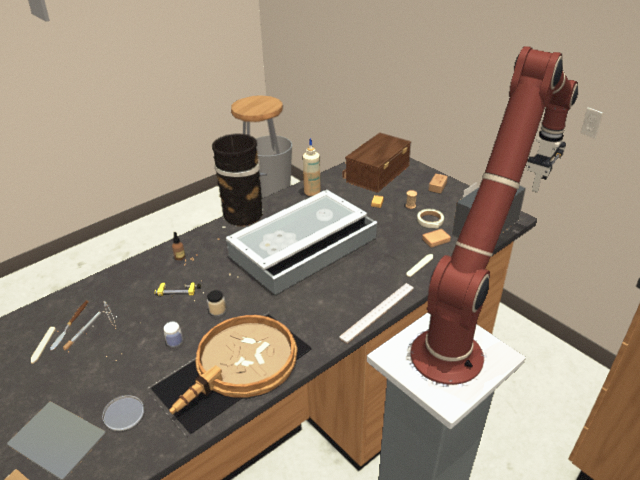

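The top view shows the case at px (255–407, 163–253), with its black groove at rows 234–249. The arm is off to the right, behind a dark toaster-like box at (530,330). Next I'll measure the case's corners.

```bash
cat > h.py <<'E'
import numpy as np, cv2
from bench import readout, imaging
def ray(ci,uv,z):
    K=np.array([[ci['fx'],0,ci['cx']],[0,ci['fy'],ci['cy']],[0,0,1]])
    p=cv2.undistortPoints(np.float64(uv).reshape(-1,1,2),K,np.array(ci['D']))[:,0]
    T=ci['world_to_cam'];R=T[:3,:3];c=-R.T@T[:3,3]
    d=np.c_[p,np.ones(len(p))]@R
    return c+d*((z-c[2])/d[:,2])[:,None]
E
python3 - <<'E'
from h import *
im=cv2.imread('pics/top0.png'); ci=imaging.camera_info('top')
g=im.max(2)
m=(im.min(2)>150).astype('uint8'); m[:155]=0;m[265:]=0;m[:,:245]=0;m[:,420:]=0
n,l,st,ce=cv2.connectedComponentsWithStats(m); i=1+np.argmax(st[1:,4]); print(st[1:])
c=max(cv2.findContours((m>0).astype('uint8'),0,2)[0],key=cv2.contourArea)
b=(g<38).astype('uint8'); b[:225]=0;b[258:]=0;b[:,:250]=0;b[:,412:]=0
n,l,st,ce=cv2.connectedComponentsWithStats(b); print(st[1:][st[1:,4]>20])
for x in (262,300,330,350,395): print(x,g[225:262,x])
for y in (240,244): print(y,g[y,250:412])
cv2.imwrite('pics/crop.png',cv2.resize(im[155:265,245:420],None,fx=4.5,fy=4.5,interpolation=cv2.INTER_CUBIC))
E
```

```text
[[  254   163   153    92 11340]]
[]
262 [246 245 245 245 245 246 245 237 187 101  43  50  53  57  56  52  57  59
  56  63  52  67 121 210 247 243 198 118  66  69  81  85  84  83  89  94
  93]
300 [245 246 244 245 245 245 245 245 227 154  73  42  48  50  50  57  62  61
  56  61  59  53  79 149 220 243 231 164  98  67  75  78  81  79  77  73
  91]
330 [244 246 245 247 245 246 245 247 246 211 126  49  36  54  56  58  62  69
  64  64  68  61  70 119 207 245 247 210 123  69  60  68  80  74  73  75
  78]
350 [244 246 245 246 246 247 246 246 246 222 153  77  35  30  42  43  44  43
  54  50  47  48  48  72 141 219 242 230 160  92  68  76  87  83  80  77
  81]
395 [229 243 246 245 245 246 245 245 247 244 221 138  66  33  43  52  57  59
  58  64  57  64  65  63  99 169 232 241 213 135  74  59  67  75  83  77
  82]
240 [ 87  81  78  97 140 173 157 115  72  50  48  57  52  54  54  55  56  55
  54  54  61  55  57  57  58  59  47  56  58  59  52  57  53  59  58  53
  55  58  61  64  62  55  55  57  56  59  57  56  52  57  57  57  55  52
  60  52  55  59  60  52  51  63  56  57  62  54  56  51  58
[... 340 characters left out ...]
1 125 164 158 124  88  90  89  82  85]
244 [ 89  94  88  96 137 170 155 105  59  49  50  60  63  60  55  57  56  61
  57  61  59  63  56  55  60  62  55  57  59  59  56  60  63  55  64  62
  66  64  59  58  62  63  58  61  59  64  56  62  62  62  61  63  56  61
  61  61  60  64  63  61  63  61  64  61  62  61  66  60  66  65  57  61
  65  62  61  65  60  62  62  67  64  65  58  56  64  62  64  63  64  59
  64  64  55  63  60  60  67  65  59  39  50  52  59  68  67  58  67  61
  50  58  64  66  60  64  62  61  68  64  64  62  61  59  54  63  59  61
  64  61  57  65  58  63  58  63  61  62  58  60  56  57  61  64  61  61
  56  64  57  65  54  63  52  40  71 132 168 159 123  91  86  81  84  82]
```

View pics/crop.png

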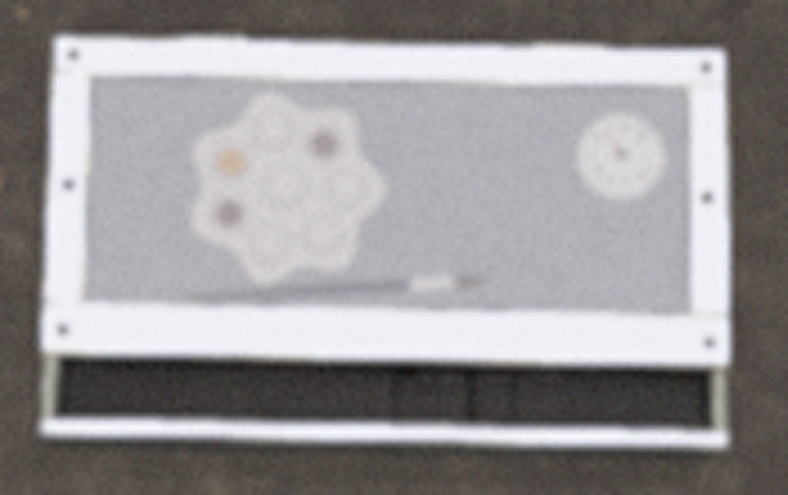

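The crop shows the rail's centre line running from about (254,249.2) to (406.8,252), and the groove behind it. Faint seams in the groove appear at columns 332–360.

```bash
cat >> h.py <<'E'
def case():
    im=cv2.imread('pics/top0.png'); ci=imaging.camera_info('top'); g=im.max(2).astype(float)
    P=[]
    for x in range(262,400,3):
        w=np.clip(g[244:258,x]-110,0,None); P.append((x,(w*np.arange(244,258)).sum()/w.sum()))
    W=ray(ci,P,0.07); vx,vy,_,_=cv2.fitLine(np.float32(W[:,:2]),cv2.DIST_HUBER,0,.01,.01).ravel()
    ey=np.array([vx,vy]); ey*=np.sign(ey[1]); ex=np.array([ey[1],-ey[0]])
    L,R=ray(ci,[(254.0,249.2),(407,252)],0.07)[:,:2]
    rail=W[:,:2].mean(0); d=(rail@ex); my=((L+R)/2)@ey
    o=ex*(d+.126)+ey*my
    return o,ex,ey,np.linalg.norm(L-R)
E
python3 - <<'E'
from h import *
o,ex,ey,w=case(); print('o',o,'ex',ex,'yaw',np.degrees(np.arctan2(ex[1],ex[0])),'width',w)
ci=imaging.camera_info('top')
for n,a in(('mid',0),('left',.19),('right',-.19)): print(n,o-ex*.1005+ey*a)
# check: lid back corners z=.0835, lid front edge z .0835
W=ray(ci,[(256.8,163.2),(406,166.3),(254.5,233.5),(407,236)],.0835)[:,:2]-o
print(np.c_[W@ex,W@ey])
s=ray(ci,[(332,242),(349.5,242),(360,242)],.042)[:,:2]-o; print('seams',np.c_[s@ex,s@ey])
b=ray(ci,[(478,310),(586,310),(510,300)],.15); print('box',b)
E
```

```text
o [ 0.63852269 -0.01673659] ex [0.9999609  0.00884147] yaw 0.5065858 width 0.44170856517566626
mid [ 0.53802661 -0.01762516]
left [0.53634673 0.1723674 ]
right [ 0.53970649 -0.20761772]
[[ 0.12876514  0.22142625]
 [ 0.12850104 -0.21898268]
 [-0.08244921  0.21961371]
 [-0.08115022 -0.21898687]]
seams [[-0.09542907 -0.00479639]
 [-0.09441887 -0.05654891]
 [-0.09381231 -0.08760996]]
box [[ 0.35087058 -0.41109246  0.15      ]
 [ 0.35968418 -0.69561043  0.15      ]
 [ 0.37988734 -0.49704787  0.15      ]]
```

Run:
```python
from h import *
s=readout.state(); T=imaging.camera_info('wrist')['world_to_cam']; c=-T[:3,:3].T@T[:3,3]
R=s['tcp_rot']; print('cam in tool',R.T@(c-s['ee_pos']),'cam z in tool',R.T@T[2,:3])
o,ex,ey,w=case()
t=np.r_[o-ex*.093-ey*.19,.0]; print('target xy',t)
d=t-s['ee_pos']; d[2]=0.; print('shift tool /0.15',R.T@d/.15)
from scipy.spatial.transform import Rotation as Q
R0=np.c_[np.r_[ex,0],-np.r_[ey,0],[0,0,-1]]
for a in(20,-20):
  Rt=R0@Q.from_rotvec([0,np.radians(a),0]).as_matrix(); print(a,'tool z',Rt[:,2])
print('yaw turn',Q.from_matrix(R.T@R0).as_rotvec()/2)
```

```text
cam in tool [ 0.07970762 -0.0010397  -0.19955461] cam z in tool [-2.83282056e-01  9.21480702e-04  9.59036197e-01]
target xy [ 0.5472062  -0.20755141  0.        ]
shift tool /0.15 [ 3.19959563 -2.09509635  0.00481487]
20 tool z [ 0.34200677  0.00302396 -0.93969262]
-20 tool z [-0.34200677 -0.00302396 -0.93969262]
yaw turn [-0.0011666   0.00015599  0.11897328]
```

```bash
python3 -m crank '[[0,0,-0.3,0,0,0],[0,0,-0.3,0,0,0],[0,0,-0.3,0,0,0],[0,0,-0.2,0,0,0],[0.26,-0.17,0,0,0,0],[0.26,-0.17,0,0,0,0],[0.26,-0.17,0,0,0,0],[0.26,-0.17,0,0,0,0]]' 1 20
```

```text
time: 0.9
ee_pos: [0.286, -0.4915, 0.3507]
tcp_rot: [[0.97, 0.244, -0.0], [0.244, -0.97, 0.001], [-0.0, -0.001, -1.0]]
wrist_force: [0.0, -0.8, -0.3]
gripper_width: 0.357
grasp_force: 0.0
```

```bash
python3 -m crank '[[0.26,-0.17,0,0,0,0],[0.26,-0.17,0,0,0,0],[0.26,-0.17,0,0,0,0],[0.26,-0.17,0,0,0,0],[0.26,-0.17,0,0,0,0.06],[0.26,-0.17,0,0,0,0.06],[0,0,0,0,0.06,0],[0,0,0,0,0.06,0]]'
```

```text
time: 1.7
ee_pos: [0.4816, -0.2887, 0.35]
tcp_rot: [[0.97, 0.014, 0.241], [0.014, -1.0, 0.004], [0.241, -0.001, -0.971]]
wrist_force: [0.0, -0.7, -0.5]
gripper_width: 0.008
grasp_force: 0.0
```

```bash
python3 -m crank '[[0,0,0,0,0.055,0],[0,0,0,0,0,0],[0,0,0,0,0,0],[0,0,0,0,0,0],[0,0,0,0,0,0],[0,0,0,0,0,0],[0,0,0,0,0,0],[0,0,0,0,0,0]]'
cat >> h.py <<'E'
def where():
    s=readout.state(); o,ex,ey,_=case(); p=s['ee_pos']; R=s['tcp_rot']; C=np.c_[np.r_[ex,0],np.r_[ey,0],[0,0,1]]
    print('t',round(s['time'],2),'case xyz mm',np.round(C.T@(p-np.r_[o,0])*1000,1),'F(case)',np.round(C.T@s['wrist_force'],1),'toolz',np.round(C.T@R[:,2],3),'tooly',np.round(C.T@R[:,1],3),'w',round(s['gripper_width'],3))
    return s,C,np.r_[o,0]
def go(target):
    s,C,o=where(); print('rows total',np.round(s['tcp_rot'].T@C@(np.array(target)-C.T@(s['ee_pos']-o))/.15,3))
E
python3 -c "
from h import *
go([-.093,-.19,.10])"
```

```text
time: 2.5
ee_pos: [0.4789, -0.2916, 0.3511]
tcp_rot: [[0.939, 0.007, 0.343], [0.007, -1.0, 0.003], [0.343, -0.0, -0.939]]
wrist_force: [-0.8, -0.3, -1.2]
gripper_width: 0.007
grasp_force: 0.0
t 2.5 case xyz mm [-162.1 -273.5  351.1] F(case) [-0.8 -0.3 -1.2] toolz [ 0.343 -0.    -0.939] tooly [-0.001 -1.    -0.   ] w 0.007
rows total [-0.142 -0.557  1.73 ]
```

```bash
python3 -m crank '[[0,-0.1,0.2,0,0,0],[0,-0.1,0.25,0,0,0],[-0.02,-0.1,0.25,0,0,0],[-0.02,-0.1,0.25,0,0,0],[-0.04,-0.1,0.25,0,0,0],[-0.04,-0.057,0.25,0,0,0],[-0.022,0,0.25,0,0,0],[0,0,0.03,0,0,0]]'
python3 - <<'E'
from h import *
go([-.093,-.19,.052])
cv2.imwrite('pics/w1.png',imaging.camera('wrist')[:,:,::-1])
cv2.imwrite('pics/s1.png',cv2.resize(imaging.camera('scene')[160:330,200:430,::-1],None,fx=3,fy=3))
E
```

```text
time: 3.3
ee_pos: [0.5451, -0.2058, 0.0957]
tcp_rot: [[0.942, 0.009, 0.336], [0.007, -1.0, 0.007], [0.336, -0.004, -0.942]]
wrist_force: [-0.3, 0.2, 0.4]
gripper_width: 0.005
grasp_force: 0.0
t 3.3 case xyz mm [ -95.1 -188.2   95.7] F(case) [-0.3  0.2  0.4] toolz [ 0.336  0.004 -0.942] tooly [-0.    -1.    -0.004] w 0.005
rows total [-0.085  0.013  0.279]
```

View pics/w1.png

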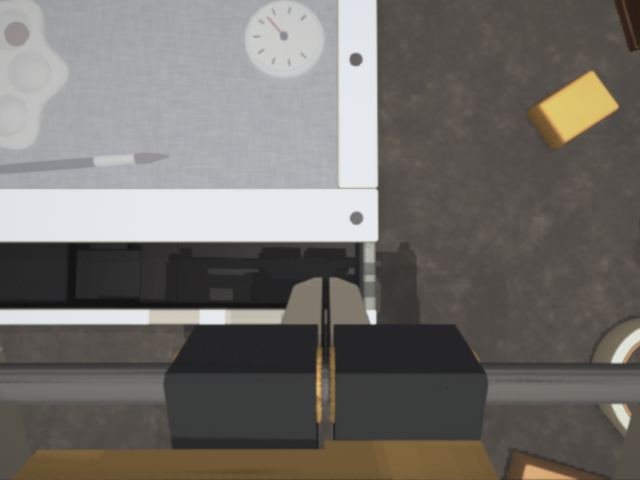

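The wrist view shows the shut tips at (325,285), in line with the groove (rows 245–305). Dark finger blocks sit farther up the hand. I'll check their clearance to the rail from the side.

View pics/s1.png

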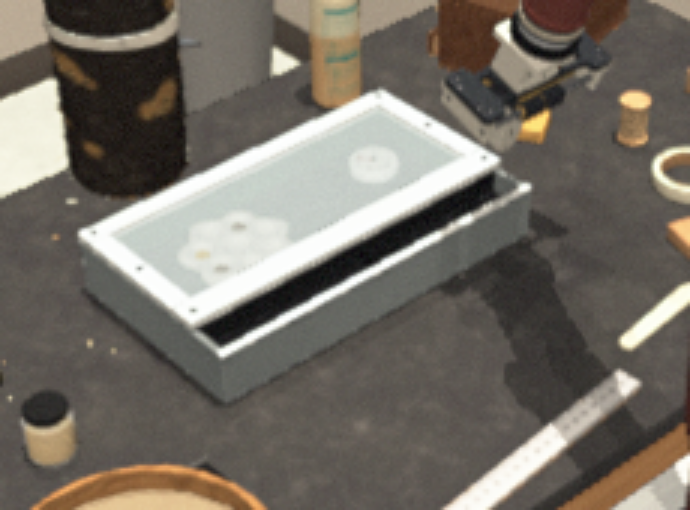

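Run:
```python
from h import *
s=readout.state();R=s['tcp_rot'];ci=imaging.camera_info('wrist');T=ci['world_to_cam']
c=R.T@(-T[:3,:3].T@T[:3,3]-s['ee_pos'])
K=np.array([[ci['fx'],0,ci['cx']],[0,ci['fy'],ci['cy']],[0,0,1]])
for uv in((180,325),(325,278),(300,282),(368,322),(460,325),(170,375)):
  p=cv2.undistortPoints(np.float64([[uv]]),K,np.array(ci['D']))[0,0]
  d=R.T@T[:3,:3].T@np.r_[p,1]
  print(uv,[np.round((c+d*(h-c[0])/d[0])*1000).astype(int).tolist() for h in(0,.0075,.015,.025,.0375)])
```

```text
(180, 325) [[0, -60, -60], [8, -55, -73], [15, -49, -86], [25, -42, -104], [38, -32, -126]]
(325, 278) [[0, -1, -11], [8, -1, -29], [15, -1, -46], [25, -1, -70], [38, -1, -100]]
(300, 282) [[0, -14, -16], [8, -13, -33], [15, -12, -51], [25, -10, -74], [38, -8, -102]]
(368, 322) [[0, 17, -57], [8, 15, -71], [15, 13, -84], [25, 11, -102], [38, 8, -124]]
(460, 325) [[0, 54, -60], [8, 49, -73], [15, 44, -86], [25, 37, -103], [38, 28, -125]]
(170, 375) [[0, -52, -92], [8, -47, -102], [15, -42, -112], [25, -36, -126], [38, -28, -143]]
```

```bash
python3 -m crank '[[-0.017,0.003,0.056,0,0,0],[-0.017,0.003,0.056,0,0,0],[-0.017,0.003,0.056,0,0,0],[-0.017,0.003,0.056,0,0,0],[-0.017,0.001,0.055,0,0,0],[0,0,0,0,0,0],[0,0,0,0,0,0],[0,0,0,0,0,0]]'
python3 -c "
from h import *
go([-.093,-.19,.044])"
```

```text
time: 4.2
ee_pos: [0.5496, -0.2097, 0.0567]
tcp_rot: [[0.939, 0.007, 0.343], [0.007, -1.0, 0.002], [0.343, 0.0, -0.939]]
wrist_force: [0.6, 0.1, -0.2]
gripper_width: 0.012
grasp_force: 0.0
t 4.2 case xyz mm [ -90.6 -192.2   56.7] F(case) [ 0.6  0.1 -0.2] toolz [ 0.343 -0.001 -0.939] tooly [-0.002 -1.     0.   ] w 0.012
rows total [-0.044 -0.014  0.074]
```

```bash
python3 -m crank '[[-0.011,-0.006,0.015,0,0,0],[-0.011,-0.006,0.015,0,0,0],[-0.007,0,0.012,0,0,0],[-0.005,0,0.012,0,0,0],[-0.004,0,0.008,0,0,0],[-0.002,0,0.006,0,0,0],[0,0,0,0,0,0],[0,0,0,0,0,0]]'
python3 -c "
from h import *
go([-.093,-.19,.044])"
```

```text
time: 5.0
ee_pos: [0.5473, -0.2079, 0.0448]
tcp_rot: [[0.939, 0.007, 0.343], [0.006, -1.0, 0.002], [0.343, -0.0, -0.939]]
wrist_force: [-0.2, 0.0, -0.5]
gripper_width: 0.006
grasp_force: 0.0
t 5.0 case xyz mm [ -92.9 -190.3   44.8] F(case) [-0.2  0.  -0.5] toolz [ 0.343 -0.001 -0.939] tooly [-0.002 -1.    -0.   ] w 0.006
rows total [-0.002 -0.002  0.005]
```

Almost at the floor, so I'll feel for contact.

```bash
python3 -m crank '[[-0.002,0,0.006,0,0,0],[-0.002,0,0.006,0,0,0],[-0.002,0,0.006,0,0,0],[0,0,0,0,0,0],[0,0,0,0,0,0],[0,0,0,0,0,0],[0,0,0,0,0,0],[0,0,0,0,0,0]]'
python3 -c "
from h import *
go([-.093,-.19,.044])"
```

```text
time: 5.8
ee_pos: [0.5473, -0.2079, 0.042]
tcp_rot: [[0.939, 0.007, 0.343], [0.007, -1.0, 0.002], [0.343, 0.0, -0.939]]
wrist_force: [-0.0, 0.4, 0.2]
gripper_width: 0.004
grasp_force: 0.0
t 5.8 case xyz mm [ -92.9 -190.3   42. ] F(case) [-0.   0.4  0.2] toolz [ 0.343 -0.001 -0.939] tooly [-0.002 -1.     0.   ] w 0.004
rows total [ 0.004 -0.002 -0.013]
```

```bash
python3 -m crank '[[-0.002,0,0.006,0,0,0],[0,0,0,0,0,0],[0,0,0,0,0,0],[-0.002,0,0.006,0,0,0],[0,0,0,0,0,0],[0,0,0,0,0,0],[0,0,0,0,0,0],[0,0,0,0,0,0]]'
python3 -c "
from h import *
go([-.093,-.19,.044])"
```

```text
time: 6.6
ee_pos: [0.5473, -0.2078, 0.0401]
tcp_rot: [[0.939, 0.007, 0.343], [0.006, -1.0, 0.002], [0.343, -0.0, -0.939]]
wrist_force: [0.5, -1.0, 0.4]
gripper_width: 0.001
grasp_force: 0.0
t 6.6 case xyz mm [ -92.9 -190.3   40.1] F(case) [ 0.5 -1.   0.4] toolz [ 0.343 -0.001 -0.939] tooly [-0.002 -1.    -0.   ] w 0.001
rows total [ 0.008 -0.002 -0.025]
```

```bash
python3 -m crank '[[-0.002,0,0.006,0,0,0],[0,0,0,0,0,0],[0,0,0,0,0,0],[0,0,0,0,0,0],[-0.002,0,0.006,0,0,0],[0,0,0,0,0,0],[0,0,0,0,0,0],[0,0,0,0,0,0]]'
python3 - <<'E'
from h import *
go([-.093,-.19,.044])
cv2.imwrite('pics/w2.png',imaging.camera('wrist')[:,:,::-1])
E
```

```text
time: 7.4
ee_pos: [0.5474, -0.2078, 0.0381]
tcp_rot: [[0.939, 0.007, 0.343], [0.006, -1.0, 0.002], [0.343, -0.0, -0.939]]
wrist_force: [0.6, 0.0, -0.2]
gripper_width: 0.005
grasp_force: 0.0
t 7.4 case xyz mm [ -92.8 -190.3   38.1] F(case) [ 0.6  0.  -0.2] toolz [ 0.343 -0.001 -0.939] tooly [-0.002 -1.    -0.   ] w 0.005
rows total [ 0.012 -0.002 -0.037]
```

View pics/w2.png

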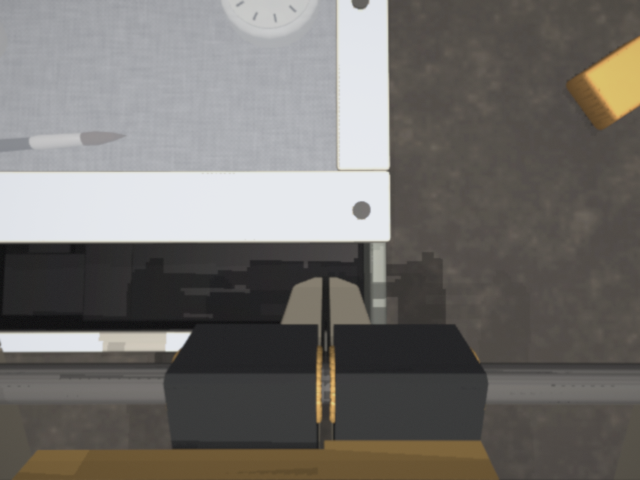

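The wrist view shows the tips inside the groove at (325,285), clear of the rail and the lid. I'll keep feeling downward.

```bash
python3 -m crank '[[-0.002,0,0.006,0,0,0],[0,0,0,0,0,0],[-0.002,0,0.006,0,0,0],[0,0,0,0,0,0],[0,0,0,0,0,0],[0,0,0,0,0,0],[0,0,0,0,0,0],[0,0,0,0,0,0]]'
python3 - <<'E'
from h import *
s,C,o=where(); print(s['grasp_force'],np.round(s['moment'],2),np.round(s['joint_torque'],1))
E
```

```text
time: 8.25
ee_pos: [0.5474, -0.2079, 0.0362]
tcp_rot: [[0.939, 0.007, 0.343], [0.006, -1.0, 0.002], [0.343, -0.0, -0.939]]
wrist_force: [-0.1, 0.3, 0.5]
gripper_width: 0.002
grasp_force: 0.0
t 8.25 case xyz mm [ -92.8 -190.3   36.2] F(case) [-0.1  0.3  0.5] toolz [ 0.343 -0.001 -0.939] tooly [-0.002 -1.    -0.   ] w 0.002
0.0 [ 0.01  0.36 -0.09] [  0.  -38.2  -1.8  -8.8  -0.1  -0.9  -0. ]
```

Run:
```python
from h import *
o,ex,ey,w=case(); s=readout.state(); ci=imaging.camera_info('wrist'); im=imaging.camera('wrist')[:,:,::-1]
cv2.imwrite('pics/w3.png',im)
T=ci['world_to_cam']; print('cam',-T[:3,:3].T@T[:3,3])
g=im.max(2)
for y in(200,225): print(y,[(x,g[y,x]) for x in range(380,400,2)])
print([(y,g[y,250]) for y in range(232,252,2)], [(y,g[y,50]) for y in range(322,362,2)])
for z in(.0735,.0835,.0935):
  W=ray(ci,[(390,241),(388,170),(250,241)],z)[:,:2]-o; print(z,np.round(np.c_[W@ex,W@ey],4).tolist())
ct=imaging.camera_info('top')
# lid front-right corner triangulated top(407,236)
P=lambda ci:np.array([[ci['fx'],0,ci['cx']],[0,ci['fy'],ci['cy']],[0,0,1]])
u=lambda ci,p:cv2.undistortPoints(np.float64([[p]]),P(ci),np.array(ci['D']))[0,0]
X=cv2.triangulatePoints(ci['world_to_cam'][:3],ct['world_to_cam'][:3],u(ci,(390,241)),u(ct,(407,236)));print((X[:3]/X[3]).ravel())
```

```text
cam [ 0.55395785 -0.20674463  0.25097074]
200 [(380, np.uint8(237)), (382, np.uint8(237)), (384, np.uint8(237)), (386, np.uint8(237)), (388, np.uint8(233)), (390, np.uint8(197)), (392, np.uint8(82)), (394, np.uint8(81)), (396, np.uint8(85)), (398, np.uint8(84))]
225 [(380, np.uint8(237)), (382, np.uint8(237)), (384, np.uint8(238)), (386, np.uint8(237)), (388, np.uint8(235)), (390, np.uint8(211)), (392, np.uint8(86)), (394, np.uint8(83)), (396, np.uint8(85)), (398, np.uint8(85))]
[(232, np.uint8(237)), (234, np.uint8(237)), (236, np.uint8(237)), (238, np.uint8(236)), (240, np.uint8(223)), (242, np.uint8(128)), (244, np.uint8(59)), (246, np.uint8(60)), (248, np.uint8(60)), (250, np.uint8(59))] [(322, np.uint8(17)), (324, np.uint8(18)), (326, np.uint8(16)), (328, np.uint8(20)), (330, np.uint8(30)), (332, np.uint8(106)), (334, np.uint8(212)), (336, np.uint8(232)), (338, np.uint8(233)), (340, np.uint8(233)), (342, np.uint8(233)), (344, np.uint8(233)), (346, np.uint8(233)), (348, np.uint8(233)), (350, np.uint8(232)), (352, np.uint8(185)), (354, np.uint8(84)), (356, np.uint8(80)), (358, np.uint8(83)), (360, np.uint8(83))]
0.0735 [[-0.0781, -0.2192], [-0.0448, -0.2187], [-0.078, -0.1544]]
0.0835 [[-0.0785, -0.2175], [-0.0471, -0.217], [-0.0785, -0.1563]]
0.0935 [[-0.079, -0.2159], [-0.0494, -0.2154], [-0.079, -0.1583]]
[ 0.56256148 -0.23855254  0.06756254]
```

```bash
python3 -m crank '[[-0.002,0,0.006,0,0,0],[0,0,0,0,0,0],[-0.002,0,0.006,0,0,0],[0,0,0,0,0,0],[-0.002,0,0.006,0,0,0],[0,0,0,0,0,0],[0,0,0,0,0,0],[0,0,0,0,0,0]]'
python3 - <<'E'
from h import *
where(); ci=imaging.camera_info('wrist'); print(ci['fx'],ci['cx'],ci['cy'],ci['D'])
E
```

```text
time: 9.1
ee_pos: [0.5475, -0.2078, 0.0334]
tcp_rot: [[0.939, 0.007, 0.343], [0.006, -1.0, 0.002], [0.343, -0.0, -0.939]]
wrist_force: [-0.3, -0.0, 0.1]
gripper_width: 0.003
grasp_force: 0.0
t 9.1 case xyz mm [ -92.7 -190.3   33.4] F(case) [-0.3 -0.   0.1] toolz [ 0.343 -0.001 -0.939] tooly [-0.002 -1.    -0.   ] w 0.003
383.3158164060292 325.3118589080918 234.55384633279783 [0.00524585 0.         0.         0.         0.        ]
```

```bash
python3 -m crank '[[-0.002,0,0.006,0,0,0],[0,0,0,0,0,0],[-0.002,0,0.006,0,0,0],[0,0,0,0,0,0],[-0.002,0,0.006,0,0,0],[0,0,0,0,0,0],[0,0,0,0,0,0],[0,0,0,0,0,0]]'
python3 - <<'E'
from h import *
where(); im=imaging.camera('wrist')[:,:,::-1]; cv2.imwrite('pics/w4.png',cv2.resize(cv2.convertScaleAbs(im[230:345,220:420],alpha=2.5,beta=10),None,fx=4,fy=4))
E
```

```text
time: 9.9
ee_pos: [0.5476, -0.2078, 0.0306]
tcp_rot: [[0.939, 0.007, 0.343], [0.006, -1.0, 0.002], [0.343, -0.0, -0.939]]
wrist_force: [-0.5, 0.2, -0.5]
gripper_width: 0.009
grasp_force: 0.0
t 9.9 case xyz mm [ -92.6 -190.3   30.6] F(case) [-0.5  0.3 -0.5] toolz [ 0.343 -0.001 -0.939] tooly [-0.002 -1.    -0.   ] w 0.009
```

View pics/w4.png

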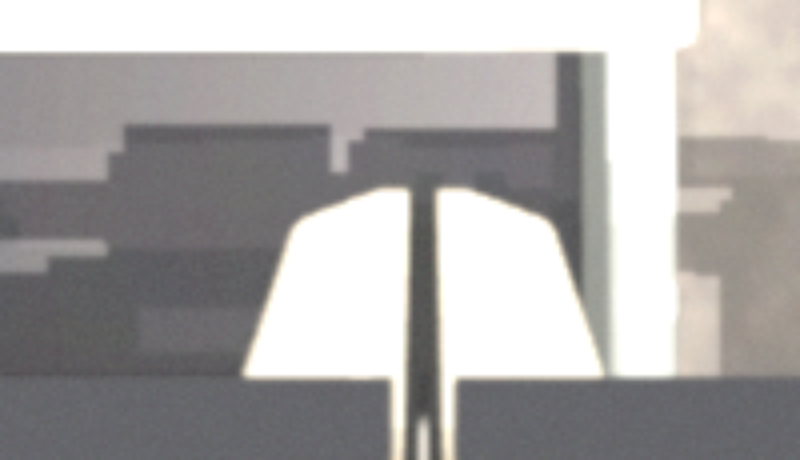

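The enhanced crop shows the tips (crop 430,185) nearly meeting their own shadow on the floor, so contact should be close.

```bash
python3 -m crank '[[-0.003,0,0.006,0,0,0],[0,0,0,0,0,0],[0,0,0,0,0,0],[-0.003,0,0.006,0,0,0],[0,0,0,0,0,0],[0,0,0,0,0,0],[0,0,0,0,0,0],[0,0,0,0,0,0]]'
python3 - <<'E'
from h import *
where()
E
```

```text
time: 10.75
ee_pos: [0.5474, -0.2079, 0.0286]
tcp_rot: [[0.939, 0.007, 0.343], [0.006, -1.0, 0.002], [0.343, -0.0, -0.939]]
wrist_force: [-0.3, 0.8, -0.0]
gripper_width: 0.0
grasp_force: 0.0
t 10.75 case xyz mm [ -92.8 -190.3   28.6] F(case) [-0.3  0.8 -0. ] toolz [ 0.343 -0.001 -0.939] tooly [-0.002 -1.    -0.   ] w 0.0
```

```bash
python3 -m crank '[[-0.003,0,0.006,0,0,0],[0,0,0,0,0,0],[0,0,0,0,0,0],[-0.003,0,0.006,0,0,0],[0,0,0,0,0,0],[0,0,0,0,0,0],[0,0,0,0,0,0],[0,0,0,0,0,0]]'
python3 - <<'E'
from h import *
where()
E
```

```text
time: 11.55
ee_pos: [0.5471, -0.2079, 0.0266]
tcp_rot: [[0.939, 0.007, 0.343], [0.006, -1.0, 0.002], [0.343, -0.0, -0.939]]
wrist_force: [0.7, 0.2, -0.7]
gripper_width: 0.005
grasp_force: 0.0
t 11.55 case xyz mm [ -93.1 -190.3   26.6] F(case) [ 0.7  0.2 -0.7] toolz [ 0.343 -0.001 -0.939] tooly [-0.002 -1.    -0.   ] w 0.005
```

```bash
python3 -m crank '[[-0.002,0,0.006,0,0,0],[0,0,0,0,0,0],[0,0,0,0,0,0],[-0.002,0,0.006,0,0,0],[0,0,0,0,0,0],[0,0,0,0,0,0],[0,0,0,0,0,0],[0,0,0,0,0,0]]'
python3 - <<'E'
from h import *
where()
E
```

```text
time: 12.35
ee_pos: [0.5472, -0.2079, 0.0247]
tcp_rot: [[0.939, 0.007, 0.343], [0.006, -1.0, 0.002], [0.343, -0.0, -0.939]]
wrist_force: [1.1, -0.2, 0.0]
gripper_width: 0.004
grasp_force: 0.0
t 12.35 case xyz mm [ -93.  -190.3   24.7] F(case) [ 1.1 -0.2  0. ] toolz [ 0.343 -0.001 -0.939] tooly [-0.002 -1.    -0.   ] w 0.004
```

```bash
python3 -m crank '[[-0.002,0,0.006,0,0,0],[0,0,0,0,0,0],[0,0,0,0,0,0],[-0.002,0,0.006,0,0,0],[0,0,0,0,0,0],[0,0,0,0,0,0],[0,0,0,0,0,0],[0,0,0,0,0,0]]'
python3 - <<'E'
from h import *
where()
E
```

```text
time: 13.15
ee_pos: [0.5473, -0.2078, 0.0228]
tcp_rot: [[0.939, 0.007, 0.343], [0.006, -1.0, 0.002], [0.343, -0.0, -0.939]]
wrist_force: [0.7, 0.6, 0.6]
gripper_width: 0.007
grasp_force: 0.0
t 13.15 case xyz mm [ -92.9 -190.3   22.8] F(case) [0.7 0.6 0.6] toolz [ 0.343 -0.001 -0.939] tooly [-0.002 -1.    -0.   ] w 0.007
```

Run:
```python
from h import *
where(); im=imaging.camera('wrist')[:,:,::-1]; ci=imaging.camera_info('wrist'); T=ci['world_to_cam'];print('cam',-T[:3,:3].T@T[:3,3])
sc=imaging.camera('scene')[:,:,::-1]
cv2.imwrite('pics/w5.png',im)
a=cv2.resize(sc[180:280,280:400],(480,400),interpolation=cv2.INTER_CUBIC)
b=cv2.resize(cv2.convertScaleAbs(im[220:370,:],alpha=2.5,beta=10),(800,190))
out=np.zeros((600,800,3),'uint8'); out[:400,:480]=a; out[405:595]=b; cv2.imwrite('pics/c5.png',out)
```

```text
t 13.15 case xyz mm [ -92.9 -190.3   22.8] F(case) [0.7 0.6 0.6] toolz [ 0.343 -0.001 -0.939] tooly [-0.002 -1.    -0.   ] w 0.007
cam [ 0.55376997 -0.20674519  0.23748413]
```

View pics/c5.png

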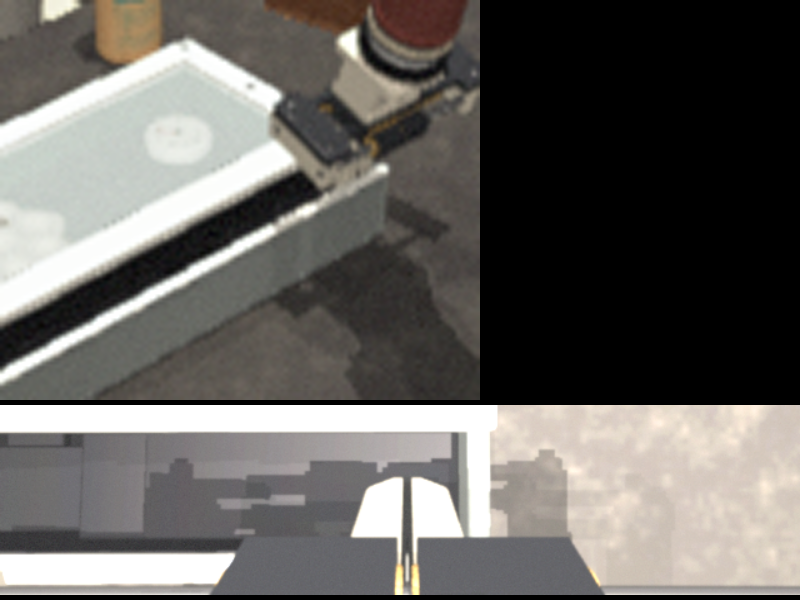

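Run:
```python
from h import *
s=readout.state();ci=imaging.camera_info('scene');T=ci['world_to_cam'];K=np.array([[ci['fx'],0,ci['cx']],[0,ci['fy'],ci['cy']],[0,0,1]])
def pr(X): 
  p=cv2.projectPoints(np.float64(X).reshape(-1,1,3),cv2.Rodrigues(T[:3,:3])[0],T[:3,3],K,np.array(ci['D']))[0][:,0]
  return np.round((p-[280,180])*4)
R=s['tcp_rot']
for z in(-.06,-.084,-.12):
  print(z,[(x,y,pr(s['ee_pos']+R@[x,y,z])[0].tolist()) for x in(-.0375,.0375) for y in(-.05,.05)])
o,ex,ey,w=case(); e=lambda a,b,z:np.r_[o+ex*a+ey*b,z]
print('rail R end',pr([e(-.13,-.22,.07),e(-.122,-.22,.07)]),'lid FR',pr(e(-.08,-.22,.0835)))
# lid height by wrist motion: w3->w5 front frame strip
for f,y0 in(('w2',0),('w5',0)):
  g=cv2.imread(f'pics/{f}.png').max(2).astype(float)
  col=g[:,30]; ys=[y+ (130-col[y])/(col[y+1]-col[y]) for y in range(150,380) if (col[y]-130)*(col[y+1]-130)<0]; print(f,np.round(ys,1))
```

```text
-0.06 [(-0.0375, -0.05, [338.0, 216.0]), (-0.0375, 0.05, [422.0, 170.0]), (0.0375, -0.05, [280.0, 155.0]), (0.0375, 0.05, [365.0, 111.0])]
-0.084 [(-0.0375, -0.05, [346.0, 198.0]), (-0.0375, 0.05, [430.0, 152.0]), (0.0375, -0.05, [287.0, 137.0]), (0.0375, 0.05, [372.0, 93.0])]
-0.12 [(-0.0375, -0.05, [357.0, 171.0]), (-0.0375, 0.05, [443.0, 124.0]), (0.0375, -0.05, [298.0, 109.0]), (0.0375, 0.05, [384.0, 65.0])]
rail R end [[390. 166.]
 [383. 162.]] lid FR [[349. 129.]]
w2 [242.2 331.6 351.9]
w5 [240.3 338.3 360.5]
```

Run:
```python
from h import *
o,ex,ey,w=case(); ci=imaging.camera_info('wrist')
for b in(0,.01,.02,.03):
  a=ray(ci,[(30,240.3)],.0835-b)[0,:2]-o; r=ray(ci,[(30,338.3),(30,360.5)],.07-b)[:,:2]-o
  q=ray(ci,[(497/1.25,250)],.0835-b)[0,:2]-o
  print(b,'lid',a@ex,'rail',r@ex,'sep',a@ex-r[0]@ex,'lid right',q@ey)
```

```text
0 lid -0.07897308994736757 rail [-0.12040417 -0.12974457] sep 0.04143107509793037 lid right -0.2182750714644893
0.01 lid -0.07848879309262793 rail [-0.12243263 -0.13233073] sep 0.043943839760347936 lid right -0.22015990785576045
0.02 lid -0.07800449623788841 rail [-0.1244611  -0.13491689] sep 0.04645660442276539 lid right -0.2220447442470316
0.03 lid -0.07752019938314889 rail [-0.12648957 -0.13750304] sep 0.048969369085182846 lid right -0.22392958063830276
```

```bash
python3 -m crank '[[0.02,0,0.007,0,0,0],[0.02,0,0.007,0,0,0],[0.016,0,0.006,0,0,0],[-0.002,0,0.006,0,0,0],[0,0,0,0,0,0],[-0.002,0,0.006,0,0,0],[0,0,0,0,0,0],[0,0,0,0,0,0]]'
python3 -c "
from h import *
where()"
```

```text
time: 14.05
ee_pos: [0.5561, -0.2078, 0.0209]
tcp_rot: [[0.939, 0.007, 0.343], [0.006, -1.0, 0.002], [0.343, -0.0, -0.939]]
wrist_force: [-0.5, 0.7, 0.4]
gripper_width: 0.004
grasp_force: 0.0
t 14.05 case xyz mm [ -84.1 -190.3   20.9] F(case) [-0.5  0.7  0.4] toolz [ 0.343 -0.001 -0.939] tooly [-0.002 -1.    -0.   ] w 0.004
```

```bash
python3 -m crank '[[-0.002,0,0.006,0,0,0],[0,0,0,0,0,0],[0,0,0,0,0,0],[-0.002,0,0.006,0,0,0],[0,0,0,0,0,0],[0,0,0,0,0,0],[0,0,0,0,0,0],[0,0,0,0,0,0]]'
python3 -c "
from h import *
where()"
```

```text
time: 14.85
ee_pos: [0.5563, -0.2078, 0.019]
tcp_rot: [[0.939, 0.007, 0.343], [0.006, -1.0, 0.002], [0.343, -0.0, -0.939]]
wrist_force: [0.5, -0.3, 0.4]
gripper_width: 0.005
grasp_force: 0.0
t 14.85 case xyz mm [ -83.9 -190.3   19. ] F(case) [ 0.5 -0.3  0.4] toolz [ 0.343 -0.001 -0.939] tooly [-0.002 -1.    -0.   ] w 0.005
```

```bash
python3 -m crank '[[-0.002,0,0.006,0,0,0],[0,0,0,0,0,0],[0,0,0,0,0,0],[-0.002,0,0.006,0,0,0],[0,0,0,0,0,0],[0,0,0,0,0,0],[0,0,0,0,0,0],[0,0,0,0,0,0]]'
python3 -c "
from h import *
where()"
```

```text
time: 15.65
ee_pos: [0.5563, -0.2078, 0.0172]
tcp_rot: [[0.939, 0.007, 0.343], [0.006, -1.0, 0.002], [0.343, -0.0, -0.939]]
wrist_force: [-0.7, 0.5, 0.1]
gripper_width: 0.006
grasp_force: 0.0
t 15.65 case xyz mm [ -83.9 -190.3   17.2] F(case) [-0.7  0.5  0.1] toolz [ 0.343 -0.001 -0.939] tooly [-0.002 -1.    -0.   ] w 0.006
```

```bash
python3 -m crank '[[-0.002,0,0.006,0,0,0],[0,0,0,0,0,0],[0,0,0,0,0,0],[0,0,0,0,0,0],[0,0,0,0,0,0],[0,0,0,0,0,0],[0,0,0,0,0,0],[0,0,0,0,0,0]]'
python3 -c "
from h import *
where()"
```

```text
time: 16.45
ee_pos: [0.5563, -0.2078, 0.0162]
tcp_rot: [[0.939, 0.007, 0.343], [0.006, -1.0, 0.002], [0.343, -0.0, -0.939]]
wrist_force: [-0.8, 0.0, -0.1]
gripper_width: 0.005
grasp_force: 0.0
t 16.45 case xyz mm [ -83.9 -190.3   16.2] F(case) [-0.8  0.1 -0.1] toolz [ 0.343 -0.001 -0.939] tooly [-0.002 -1.    -0.   ] w 0.005
```

```bash
python3 -m crank '[[-0.002,0,0.006,0,0,0],[0,0,0,0,0,0],[0,0,0,0,0,0],[-0.002,0,0.006,0,0,0],[0,0,0,0,0,0],[0,0,0,0,0,0],[0,0,0,0,0,0],[0,0,0,0,0,0]]'
python3 - <<'E'
from h import *
s,_,_=where(); im=imaging.camera('wrist')[:,:,::-1]
cv2.imwrite('pics/w6.png',im)
g=im.max(2); print('tip col 318 rows',[(y,int(g[y,316])) for y in range(262,296,2)])
E
```

```text
time: 17.25
ee_pos: [0.5566, -0.2078, 0.0145]
tcp_rot: [[0.939, 0.007, 0.343], [0.006, -1.0, 0.002], [0.343, 0.0, -0.939]]
wrist_force: [-1.5, 0.2, 4.4]
gripper_width: 0.006
grasp_force: 2.0
t 17.25 case xyz mm [ -83.6 -190.4   14.5] F(case) [-1.5  0.2  4.4] toolz [ 0.343 -0.001 -0.939] tooly [-0.002 -1.     0.   ] w 0.006
tip col 318 rows [(262, 192), (264, 66), (266, 38), (268, 37), (270, 38), (272, 37), (274, 37), (276, 47), (278, 112), (280, 133), (282, 133), (284, 128), (286, 127), (288, 127), (290, 127), (292, 128), (294, 127)]
```

Contact is confirmed: 4.4 N up and 2 N on the finger pad. The tips sit about 28 mm behind the nominal TCP, which agrees with the wrist view. Now I slide to the left along the floor.

```bash
python3 -m crank '[[0,-0.04,0,0,0,0],[0,-0.06,0,0,0,0],[0,-0.06,0,0,0,0],[0,-0.06,0,0,0,0],[0,-0.06,0,0,0,0],[0,-0.06,0,0,0,0],[0,-0.06,0,0,0,0],[0,-0.04,0,0,0,0]]'
python3 -c "
from h import *
where()"
```

```text
time: 18.1
ee_pos: [0.5561, -0.1406, 0.0145]
tcp_rot: [[0.94, 0.008, 0.342], [0.007, -1.0, 0.003], [0.342, -0.0, -0.94]]
wrist_force: [-0.2, -2.8, 3.0]
gripper_width: 0.005
grasp_force: 1.5
t 18.1 case xyz mm [ -83.6 -123.2   14.5] F(case) [-0.2 -2.8  3. ] toolz [ 0.342  0.    -0.94 ] tooly [-0.001 -1.    -0.   ] w 0.005
```

```bash
python3 -m crank '[[0,-0.04,0,0,0,0],[0,-0.04,0,0,0,0],[0,-0.04,0,0,0,0],[0,-0.04,0.001,0,0,0],[-0.001,-0.03,0.001,0,0,0],[0,-0.03,0.001,0,0,0],[0,-0.03,0.001,0,0,0],[0,-0.02,0,0,0,0]]'
python3 -c "
from h import *
where()"
```

```text
time: 18.9
ee_pos: [0.5584, -0.1018, 0.0179]
tcp_rot: [[0.942, 0.008, 0.335], [0.007, -1.0, 0.005], [0.335, -0.002, -0.942]]
wrist_force: [0.1, 0.2, 0.0]
gripper_width: 0.004
grasp_force: 0.0
t 18.9 case xyz mm [-80.9 -84.4  17.9] F(case) [0.1 0.2 0. ] toolz [ 0.335  0.002 -0.942] tooly [-0.001 -1.    -0.002] w 0.004
```

```bash
python3 -m crank '[[0,0,0,0,0,0],[0,0,0,0,0,0],[0,0,0,0,0,0],[0,0,0,0,0,0],[0,0,0,0,0,0],[0,0,0,0,0,0],[0,0,0,0,0,0],[0,0,0,0,0,0]]'
python3 - <<'E'
from h import *
s,_,_=where(); print(s['qpos'])
E
```

```text
time: 19.7
ee_pos: [0.5583, -0.1024, 0.0179]
tcp_rot: [[0.942, 0.008, 0.335], [0.006, -1.0, 0.005], [0.335, -0.002, -0.942]]
wrist_force: [-0.1, 0.1, -0.2]
gripper_width: 0.004
grasp_force: 0.0
t 19.7 case xyz mm [-81.  -84.9  17.9] F(case) [-0.1  0.1 -0.2] toolz [ 0.335  0.002 -0.942] tooly [-0.001 -1.    -0.002] w 0.004
[ 14.46533683  36.41752254  -5.76912372 123.69776862 -21.69568408
   0.83820768 -57.54946249]
```

Joint 6 has reached its lower limit (0.8°), which lifted the tip off the floor. I'll tilt less, go back to the right end of the groove and run it again.

```bash
python3 -m crank '[[0.022,0.02,-0.063,0,0,0],[-0.042,0.04,-0.015,0,-0.035,0],[-0.042,0.06,-0.015,0,-0.035,0],[0,0.12,0,0,0,0],[0,0.12,0,0,0,0],[0,0.12,0,0,0,0],[0,0.12,0,0,0,0],[0,0.06,0,0,0,0]]'
python3 -c "
from h import *
go([-.0943,-.185,.014])"
```

```text
time: 20.5
ee_pos: [0.5457, -0.2041, 0.029]
tcp_rot: [[0.979, 0.005, 0.202], [0.005, -1.0, 0.002], [0.202, -0.001, -0.979]]
wrist_force: [-0.6, 0.1, -0.2]
gripper_width: 0.001
grasp_force: 0.0
t 20.5 case xyz mm [ -94.5 -186.5   29. ] F(case) [-0.6  0.1 -0.2] toolz [ 0.202 -0.    -0.979] tooly [-0.004 -1.    -0.001] w 0.001
rows total [-0.019 -0.01   0.098]
```

```bash
python3 -m crank '[[-0.005,0,0.025,0,0,0],[-0.005,0,0.025,0,0,0],[-0.005,0,0.025,0,0,0],[-0.003,0,0.014,0,0,0],[-0.001,0,0.006,0,0,0],[0,0,0,0,0,0],[0,0,0,0,0,0],[0,0,0,0,0,0]]'
python3 -c "
from h import *
where()"
```

```text
time: 21.3
ee_pos: [0.5459, -0.2015, 0.0138]
tcp_rot: [[0.98, 0.008, 0.201], [0.007, -1.0, 0.004], [0.201, -0.002, -0.98]]
wrist_force: [0.8, 0.6, -0.3]
gripper_width: 0.007
grasp_force: 0.0
t 21.3 case xyz mm [ -94.3 -183.9   13.8] F(case) [ 0.8  0.6 -0.3] toolz [ 0.201  0.002 -0.98 ] tooly [-0.001 -1.    -0.002] w 0.007
```

```bash
python3 -m crank '[[-0.001,0,0.006,0,0,0],[0,0,0,0,0,0],[-0.001,0,0.006,0,0,0],[0,0,0,0,0,0],[0,0,0,0,0,0],[0,0,0,0,0,0],[0,0,0,0,0,0],[0,0,0,0,0,0]]'
python3 -c "
from h import *
where()"
```

```text
time: 22.1
ee_pos: [0.5459, -0.2015, 0.012]
tcp_rot: [[0.98, 0.008, 0.201], [0.007, -1.0, 0.004], [0.201, -0.002, -0.98]]
wrist_force: [-1.3, -0.2, 4.5]
gripper_width: 0.003
grasp_force: 2.1
t 22.1 case xyz mm [ -94.2 -183.9   12. ] F(case) [-1.3 -0.2  4.5] toolz [ 0.201  0.002 -0.98 ] tooly [-0.001 -1.    -0.002] w 0.003
```

```bash
python3 -m crank '[[0,-0.05,0,0,0,0],[0,-0.07,0,0,0,0],[0,-0.07,0,0,0,0],[0,-0.07,0,0,0,0],[0,-0.07,0,0,0,0],[0,-0.07,0,0,0,0],[0,-0.07,0,0,0,0],[0,-0.05,0,0,0,0]]'
python3 -c "
from h import *
s,_,_=where(); print(s['qpos'][5])"
```

```text
time: 22.9
ee_pos: [0.5453, -0.1223, 0.012]
tcp_rot: [[0.98, 0.008, 0.201], [0.008, -1.0, 0.004], [0.201, -0.002, -0.98]]
wrist_force: [-0.9, -2.5, 3.6]
gripper_width: 0.007
grasp_force: 1.7
t 22.9 case xyz mm [ -94.2 -104.7   12. ] F(case) [-0.9 -2.5  3.6] toolz [ 0.201  0.002 -0.98 ] tooly [-0.    -1.    -0.002] w 0.007
14.469965420224224
```

```bash
python3 -m crank '[[0,-0.03,0,0,0,0],[0,-0.03,0,0,0,0],[0,-0.03,0,0,0,0],[0,-0.03,0.001,0,0,0],[0,-0.03,0.001,0,0,0],[0,-0.03,0.001,0,0,0],[0,-0.03,0,0,0,0],[0,0,0,0,0,0]]'
python3 -c "
from h import *
where()"
```

```text
time: 23.7
ee_pos: [0.545, -0.0906, 0.0116]
tcp_rot: [[0.98, 0.009, 0.2], [0.008, -1.0, 0.005], [0.2, -0.003, -0.98]]
wrist_force: [-0.9, -1.6, 3.6]
gripper_width: 0.007
grasp_force: 2.3
t 23.7 case xyz mm [-94.2 -73.   11.6] F(case) [-1.  -1.6  3.6] toolz [ 0.2    0.003 -0.98 ] tooly [ 0.    -1.    -0.003] w 0.007
```

```bash
python3 -m crank '[[0,-0.025,0,0,0,0],[0,-0.025,0,0,0,0],[0,-0.025,0,0,0,0],[0,-0.025,0,0,0,0],[0,-0.02,0,0,0,0],[0,-0.01,0,0,0,0],[0,0,0,0,0,0],[0,0,0,0,0,0]]'
python3 -c "
from h import *
where()"
```

```text
time: 24.5
ee_pos: [0.5445, -0.0711, 0.0113]
tcp_rot: [[0.98, 0.009, 0.199], [0.008, -1.0, 0.005], [0.199, -0.004, -0.98]]
wrist_force: [0.1, 0.6, 3.1]
gripper_width: 0.006
grasp_force: 1.0
t 24.5 case xyz mm [-94.5 -53.6  11.3] F(case) [0.1 0.6 3.1] toolz [ 0.199  0.004 -0.98 ] tooly [-0.    -1.    -0.004] w 0.006
```

```bash
python3 -m crank '[[0,-0.025,0,0,0,0],[0,-0.025,0,0,0,0],[0,-0.025,0,0,0,0],[0,-0.02,0,0,0,0],[0,-0.01,0,0,0,0],[0,0,0,0,0,0],[0,0,0,0,0,0],[0,0,0,0,0,0]]'
python3 -c "
from h import *
where()"
```

```text
time: 25.3
ee_pos: [0.5448, -0.0569, 0.0117]
tcp_rot: [[0.98, 0.007, 0.201], [0.007, -1.0, 0.003], [0.201, -0.002, -0.98]]
wrist_force: [0.2, -0.2, -0.0]
gripper_width: 0.004
grasp_force: 0.0
t 25.3 case xyz mm [-94.1 -39.4  11.7] F(case) [ 0.2 -0.2 -0. ] toolz [ 0.201  0.002 -0.98 ] tooly [-0.002 -1.    -0.002] w 0.004
```

Contact was lost at y = −39 mm, where I expect the notch. I'll dip 4 mm, a bit further left, to confirm.

```bash
python3 -m crank '[[0,-0.02,0,0,0,0],[0,-0.02,0,0,0,0],[-0.001,0,0.007,0,0,0],[-0.001,0,0.007,0,0,0],[-0.001,0,0.007,0,0,0],[-0.001,0,0.007,0,0,0],[0,0,0,0,0,0],[0,0,0,0,0,0]]'
python3 -c "
from h import *
where()"
```

```text
time: 26.1
ee_pos: [0.545, -0.0508, 0.0074]
tcp_rot: [[0.98, 0.007, 0.201], [0.007, -1.0, 0.004], [0.201, -0.002, -0.98]]
wrist_force: [0.4, -0.6, 0.2]
gripper_width: 0.004
grasp_force: 0.0
t 26.1 case xyz mm [-93.8 -33.2   7.4] F(case) [ 0.4 -0.6  0.2] toolz [ 0.201  0.002 -0.98 ] tooly [-0.001 -1.    -0.002] w 0.004
```

It is in the notch: 4.5 mm below the floor with no force. Now I press.

```bash
python3 -m crank '[[-0.001,-0.02,0.007,0,0,0],[-0.002,0,0.01,0,0,0],[-0.002,0,0.01,0,0,0],[-0.002,0,0.01,0,0,0],[-0.002,0,0.01,0,0,0],[-0.002,0,0.01,0,0,0],[-0.001,0,0.003,0,0,0],[0,0,0,0,0,0]]'
python3 - <<'E'
from h import *
where(); g=cv2.cvtColor(imaging.camera('wrist'),cv2.COLOR_RGB2GRAY)
cv2.imwrite('pics/w7.png',g); print('lid edge rows',[(y,int(g[y,100])) for y in range(200,300,6)])
E
```

```text
time: 26.9
ee_pos: [0.5449, -0.047, -0.0017]
tcp_rot: [[0.98, 0.008, 0.2], [0.007, -1.0, 0.005], [0.2, -0.003, -0.98]]
wrist_force: [-1.4, 1.5, 4.9]
gripper_width: 0.008
grasp_force: 2.7
t 26.9 case xyz mm [-93.9 -29.5  -1.7] F(case) [-1.4  1.5  4.9] toolz [ 0.2    0.003 -0.98 ] tooly [-0.001 -1.    -0.003] w 0.008
lid edge rows [(200, 230), (206, 230), (212, 231), (218, 231), (224, 230), (230, 230), (236, 231), (242, 231), (248, 230), (254, 231), (260, 230), (266, 231), (272, 230), (278, 54), (284, 31), (290, 34), (296, 34)]
```

```bash
python3 -m crank '[[-0.002,0,0.01,0,0,0],[-0.002,0,0.01,0,0,0],[-0.001,0,0.008,0,0,0],[0,0,0,0,0,0],[0,0,0,0,0,0],[0,0,0,0,0,0],[0,0,0,0,0,0],[0,0,0,0,0,0]]'
python3 - <<'E'
from h import *
where(); g=cv2.cvtColor(imaging.camera('wrist'),cv2.COLOR_RGB2GRAY)
print('lid edge rows',[(y,int(g[y,100])) for y in range(200,300,6)])
E
```

```text
time: 27.75
ee_pos: [0.5452, -0.047, -0.0053]
tcp_rot: [[0.98, 0.008, 0.201], [0.008, -1.0, 0.005], [0.201, -0.003, -0.98]]
wrist_force: [-2.7, 2.3, 10.0]
gripper_width: 0.004
grasp_force: 5.2
t 27.75 case xyz mm [-93.6 -29.4  -5.3] F(case) [-2.7  2.4 10. ] toolz [ 0.201  0.003 -0.98 ] tooly [-0.    -1.    -0.003] w 0.004
lid edge rows [(200, 231), (206, 230), (212, 230), (218, 230), (224, 231), (230, 231), (236, 230), (242, 230), (248, 230), (254, 231), (260, 231), (266, 231), (272, 230), (278, 145), (284, 29), (290, 33), (296, 33)]
```

Run:
```python
from h import *
where(); im=imaging.camera('wrist')[:,:,::-1]; sc=imaging.camera('scene')[:,:,::-1]; tp=imaging.camera('top')[:,:,::-1]
out=np.zeros((600,800,3),'uint8'); out[:300,:400]=cv2.resize(im,(400,300)); out[:300,400:]=cv2.resize(sc[160:310,200:400],(400,300)); out[300:,:400]=cv2.resize(tp[140:290,230:430],(400,300)); out[300:,400:]=cv2.resize(cv2.convertScaleAbs(im[200:440,160:480],alpha=2),(400,300))
cv2.imwrite('pics/c8.png',out)
```

```text
t 27.8 case xyz mm [-93.6 -29.4  -5.3] F(case) [-2.1  1.5  9.6] toolz [ 0.201  0.003 -0.98 ] tooly [-0.    -1.    -0.003] w 0.005
```

View pics/c8.png

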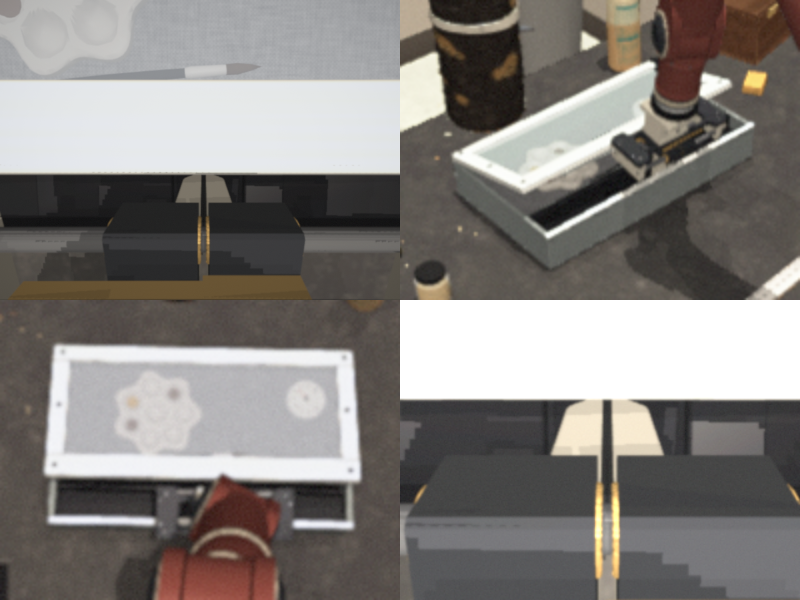

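The lid is standing ajar: the scene panel shows its front edge raised, and the wrist and top panels show it clear of the hand. I'll withdraw along the tool axis.

```bash
python3 -m crank '[[0,0,-0.04,0,0,0],[0,0,-0.08,0,0,0],[0,0,-0.12,0,0,0],[0,0,-0.15,0,0,0],[0,0,-0.2,0,0,0],[0,0,-0.2,0,0,0],[0,0,-0.2,0,0,0],[0,0,-0.2,0,0,0]]'
python3 -m crank '[[0,0,-0.1,0,0,0],[0,0,0,0,0,0],[0,0,0,0,0,0],[0,0,0,0,0,0],[0,0,0,0,0,0],[0,0,0,0,0,0],[0,0,0,0,0,0],[0,0,0,0,0,0]]'
python3 - <<'E'
from h import *
where(); sc=imaging.camera('scene')[:,:,::-1]; cv2.imwrite('pics/end.png',sc)
E
```

```text
time: 28.75
ee_pos: [0.5083, -0.0491, 0.17]
tcp_rot: [[0.98, 0.006, 0.2], [0.006, -1.0, 0.003], [0.2, -0.002, -0.98]]
wrist_force: [0.3, 0.2, 0.2]
gripper_width: 0.006
grasp_force: 0.0
time: 29.55
ee_pos: [0.5062, -0.0484, 0.1833]
tcp_rot: [[0.98, 0.007, 0.2], [0.007, -1.0, 0.004], [0.2, -0.002, -0.98]]
wrist_force: [-0.2, -0.0, -0.4]
gripper_width: 0.006
grasp_force: 0.0
t 29.55 case xyz mm [-132.6  -30.5  183.3] F(case) [-0.2 -0.  -0.4] toolz [ 0.2    0.002 -0.98 ] tooly [-0.001 -1.    -0.002] w 0.006
```

View pics/end.png

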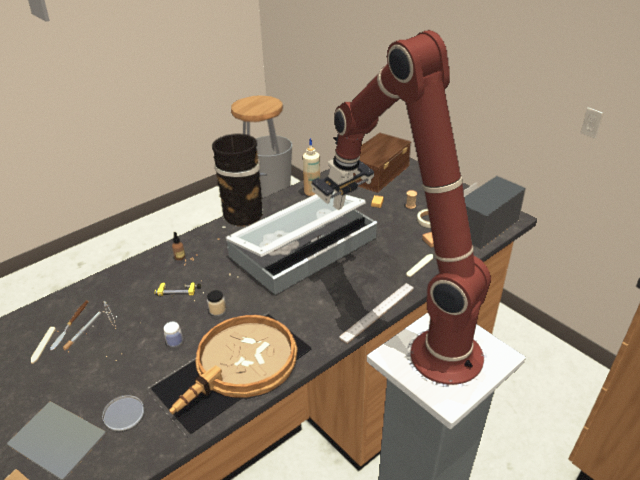

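The lid stands ajar on its own with its front edge at about (300,235). The hand is clear above it and the other things are where they were.

```bash
python3 -c "
from bench import hand_in
print(hand_in())"
```

```text
the job is handed in; nothing more can be done
None
```

I ran the fingertip along the groove from its right end and pressed the release notch; the lid sprang up and stands ajar on its own, the hand is clear of it, and the job was handed in at about 30 s. The first run lost the floor partway when a wrist joint hit its limit, so I restarted from the right end with less tilt.

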